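Open the flush shutter of a tube reader and load the vial

ROBOT

A 6-joint arm with a two-finger parallel gripper is mounted at the origin on the work surface. World frame = base frame: x ahead of the robot, y to its left, z up, the work surface at z = 0. Lengths are in mm, angles in rad, forces in N, time in s.
With the tool pointing down it reaches from about 350 to 850 mm from the base axis. Payload 8.1 kg.
Tool frame: the origin (TCP) lies between the finger pads; the fingertips stand 25 mm ahead of it and the grasp point (between the pads) lies 6 mm ahead of it; x points along the fingers, y is the direction in which the jaws open and shut, and the axes are right-handed (so a half turn about x gives the same grasp; the last joint's range is limited). The gripper opens to 93 mm and grips with 3 to 60 N. Pads are 15 mm wide; open, the fingers measure 128 mm over their backs; the gripper's body (75 mm by 188 mm) begins 65 mm behind the grasp point.
Start: joints at [1.09, 0.13, 1.488, -0, 1.523, -0.085], TCP at [231.307, 553.627, 243.635] pointing down, gripper open.
Joint ranges: [-2.96, 2.96], [-0.89, 2.26], [0.02, 2.5], [-1.34, 4.48], [0, 2.73], [-2.66, 2.66]. Speed limits (rad/s): [2.39, 2.39, 2.79, 3.14, 3.14, 3.14].

INTERFACE

Orientations are given as a unit quaternion [x, y, z, w].
In Python, from station import env gives the robot as it stands.
- The arm moves only by the tool send_rows, never from a script. Its argument "moves" is a list of rows, each an object of numbers: "rx", "ry", "rz": the turn, a rotation vector about the world's x, y, z in degrees; "tx", "ty", "tz": the shift along the world's x, y, z in cm; "gripper": the closure in counts, from 0 (fully open) to 255 (shut). A call has 1 to 10 rows; each row is the pose to reach, as a shift and turn from the pose commanded when the call began; what a row does not reach only later rows make up. A row lasts 1/12 s, in which the tool goes at most 41.7 mm and 7.16 degrees, less where a joint would pass 70% of its speed; a pose out of reach is approached as far as the arm can. A call with a gripper value outside its range is refused whole. The fingers move at their own pace and stop on an object; "newtons" is the grip in N (left out, the last holds). Time passes only in rows, so rows that repeat a pose let the fingers close. It gives the time, the measured TCP pose, the force and the opening at its end, in the units of the state.
- env.read_state(): the state, without advancing time (a new reading comes with each control period).
- env.read_camera(name): name is "scene" or "top" or "wrist"; returns the picture (420x560x3 uint8, red, green, blue); there is no depth.
- env.get_calibration(name): a dict with "fx", "fy", "cx", "cy" (pixels), "world_to_cam" (4x4, takes a point from world to camera coordinates). Camera axes: x right, y up, looking along -z (the intrinsics and any distortion apply to the point x, -y, -z); pixel columns grow to the right and rows downward; lengths in mm; the calibration is good to about 2 mm. A picture is of the moment at which its call begins: read the wrist's pose just before it. get_calibration takes no time and is no camera call; for the wrist camera it gives the pose at the moment of the call.
- env.hand_in(): hands the job in, once; it reports no verdict.
Trained networks look in the newest picture that a camera, given by its name, has taken for a name from the list of things; names that differ only in an ending like _2 or _b are one class to them, and where a whole thing is asked for, a point or a joint stands for the part that bears it (a point fixed in the world has none). Each returns a list of dicts, best first, with "conf" (0 to 1); they miss things now and then, are a little off and sometimes report something else, mostly with a low value. They report only what shows in the picture. A call takes as long as a camera call. They do not tell look-alikes from the thing itself.
- env.cut_out(label, camera): "region" (420x560 bool, what is visible of it).
- env.landmark_of(label, camera): "location" ([x, y, z] in mm, in world coordinates, good to about 4 mm: a listed point, or the origin of a listed thing).
The state is a dict: "clock": time; "qpos": joint angles; "qd": joint speeds; "tau": joint torques, N m; "eef_pos": TCP position; "tcp_rot": TCP orientation; "ft_force": force on the tool from outside, world axes, zero at the start; "moment": the same for the moment, N m; "grip_width": finger opening in mm.
Only numpy, scipy, OpenCV 4.12 (cv2) and the standard library are available. Lean on these libraries where they do the work, as an engineer would, in place of code of your own. Each camera call takes 0.05 s, during which the arm holds its last target. There are 200 camera calls.

TASK

On the tube reader, slide the flush grey shutter fully open by pressing down on it with the shut fingertips and dragging it along; it rides on a delicate seal, so press only as hard as it takes to make it follow, about 12 N and never as much as 18 N. Then take the vial from the blue rack and seat it gently, upright and all the way down, in the uncovered well, leave it there with the shutter still open, and disturb nothing else on the bench.

Things in the scene. Friction and masses are not known exactly. Their poses are not given: they have to be found in the camera images.
- reader: bench-top tube reader, white housing 150 (x) x 190 (y) x 82 mm high, fixed; origin at the centre of its underside, axes along its edges, z up. In its top is a recess 66 (x) x 142 (y) mm, 14 mm deep, centred on x = +15 mm, from y = -76 to +66 mm, in which the grey shutter slides; a dark display and three round marks lie beside it (-x side). The shutter opens towards the reader's +y
- shutter_closed_centre (a point): point fixed on the reader, not moving with the shutter: above the middle of the closed shutter, level with the housing's top (82 mm over the bench); axes as the reader's. The shutter is a flat grey plate 64 (x) x 80 (y) x 4 mm with fine dark lines, no handle. Its face lies 0 to 6 mm below the housing's top, different every time and not measured: feel for it
- shutter (a joint): how far the shutter is open, m: 0 closed, 0.060 fully open against its stop. The shutter's centre lies this far along the reader's +y from shutter_closed_centre. It stays where left; sliding takes about 6.5 N sideways, so 8 to 11 N of press. Fingertips may slip on it, so it may lag behind them
- shutter_press (a joint): how far the shutter is pressed down onto its springy seal, m: 0 when not pressed, at most 0.004; it yields about 1 mm for each 6 N of downward press and springs back. Beyond 0.003 (18 N of press) the seal is damaged. The reading is as noisy as the others, so the force on the tool tells more
- well_mouth (a point): centre of the mouth of the round well in the floor of the recess (68 mm over the bench, 14 mm below the housing's top); the well is 25.5 mm wide and 36 mm deep, so its floor is 32 mm over the bench. Fully covered while the shutter is closed, clear when it is fully open
- vial_centre (a point): centre, half-way up, of the amber glass vial in the rack's middle hole: 90 mm tall, body 22 mm wide, white cap 25 mm wide over its top 24 mm (21 to 45 mm above this point), about 60 g; z is its axis, cap up. Take it by the cap: seated, it stands 40 mm out of the housing's top. Fragile: never press it on the reader with more than 30 N
- vial_base (a point): centre of the underside of the vial, 45 mm below vial_centre
- rack: blue rack, 62 (x) x 130 (y) x 45 mm high, fixed, with three round holes 24 mm wide and 33 mm deep in a row along y; the vial stands in the middle one, its base 12 mm over the bench; the others are empty. Origin at the centre of the underside
- beaker: glass beaker, 66 mm wide, 85 mm high, a bystander; origin under its centre
- jar: white jar, 60 mm wide, 75 mm high, a bystander; origin under its centre
- tipbox: grey pipette-tip box with a white top with dark round holes, 85 x 120 x 55 mm high, a bystander; origin under its centre
Not all that is in view belongs to the job. Leave any brown or green look-alike of the reader alone.

How it is judged (in metres and radians):
On the way:
1. the shutter is slid fully open (at least 55 of its 60 mm), while the vial is still in the rack (value of joint shutter above 0.055 m and distance of vial_centre from where it was at the start of the episode below 0.01 m), for 0.2 s.
At the end, for the whole second after the job is handed in: the shutter is at least 55 mm open, and the vial stands at rest, cap up and within 0.12 rad of upright, in the well with its base at least 32 mm below the well's mouth (36 mm is all the way) (value of joint shutter above 0.055 m and z of vial_base in the frame of well_mouth below -0.032 m and horizontal distance between vial_base and well_mouth below 0.005 m and angle between vial_centre's own z axis and vertical below 0.12 rad and linear speed of vial below 0.02 m/s); the robot touches nothing.
It fails at once if the shutter is pressed down with more than 18 N, that is more than 3 mm into its seal (value of joint shutter_press above 0.003 m).
It fails at once if the vial is pressed against the reader with more than 30 N (contact force between vial and reader above 30 N).
It fails at once if the beaker, jar or grey box is moved more than 15 mm (distance of any of beaker, jar, tipbox from where it was at the start of the episode above 0.015 m).
It also fails if it takes over 64 s, if anything falls off the work surface, if the arm or the gripper's body presses on something with over 40 N, if the wrist force passes 120 N, or if a joint passes its speed limit or range.

## Working session

There is one attempt and no reset: what is moved stays moved. The work goes in short steps, Python scripts to look and compute and a tool call to move; the robot and the scene stay as the last step left them, time stands still between calls to the robot, and variables do not carry over. Pictures are saved under pics/ and viewed, about 8 in all and at most 12, crops included, and the job is handed in when it is done.

Besides the shell and the picture viewer there is one more tool, called after "Request:" as name([rows], argument=value, ...), one row to a line, values as JSON. send_rows: Moves the arm, as the interface text tells. Its arguments: {"type":"object","properties":{"moves":{"type":"array"},"newtons":{"type":"number"}},"required":["moves"]}

```bash
mkdir -p pics
python3 - <<'E'
from station import env
import cv2,numpy as np
s=env.read_state(); print({k:np.round(v,3).tolist() for k,v in s.items()})
a=env.read_camera("scene");
for l in ["reader","shutter_closed_centre","well_mouth","vial_centre","rack","beaker","jar","tipbox"]:
    print(l,"scene",[(np.round(d["location"],1).tolist(),round(d["conf"],2)) for d in env.landmark_of(l,"scene")][:3])
b=env.read_camera("top")
for l in ["reader","shutter_closed_centre","well_mouth","vial_centre","rack","beaker","jar","tipbox"]:
    print(l,"top",[(np.round(d["location"],1).tolist(),round(d["conf"],2)) for d in env.landmark_of(l,"top")][:3])
cv2.imwrite("pics/scene.png",a[:,:,::-1]);cv2.imwrite("pics/top.png",b[:,:,::-1])
print(env.read_state()["clock"])
E
```

```text
{'clock': 0.0, 'qpos': [1.09, 0.131, 1.489, -0.0, 1.523, -0.085], 'qd': [0.001, 0.0, -0.0, 0.0, -0.001, -0.001], 'tau': [-0.001, -55.983, -49.177, 0.077, 0.035, -0.0], 'eef_pos': [231.074, 553.159, 242.583], 'tcp_rot': [0.138, 0.693, -0.14, 0.693], 'ft_force': [0.333, 0.206, 0.682], 'moment': [0.02, -0.004, -0.009], 'grip_width': 93.11}
reader scene [([487.4, -191.7, 3.3], 0.91), ([457.9, -456.9, 1.0], 0.62), ([217.6, -273.4, 0.6], 0.59)]
shutter_closed_centre scene [([510.7, -225.5, 80.4], 0.86), ([474.8, -497.7, 81.4], 0.75), ([237.6, -309.9, 83.1], 0.64)]
well_mouth scene [([242.3, -310.8, 67.6], 0.91), ([508.7, -228.5, 64.8], 0.64), ([473.7, -500.4, 67.9], 0.58)]
vial_centre scene [([527.7, 157.9, 59.2], 0.5)]
rack scene [([523.6, 155.0, 2.4], 0.89)]
beaker scene [([712.4, -198.1, 2.0], 0.77)]
jar scene [([746.7, -14.0, -1.5], 0.78)]
tipbox scene [([728.4, 210.3, 3.5], 0.59)]
reader top [([487.6, -197.6, 3.3], 0.93), ([219.2, -276.1, -1.0], 0.78), ([465.3, -461.2, -4.8], 0.68)]
shutter_closed_centre top [([474.9, -494.6, 82.4], 0.9), ([511.4, -227.9, 81.3], 0.69)]
well_mouth top [([475.4, -500.3, 68.9], 0.63), ([244.8, -317.1, 69.3], 0.59), ([510.1, -233.4, 69.7], 0.57)]
vial_centre top [([527.6, 157.6, 55.6], 0.53)]
rack top [([522.9, 155.0, 2.5], 0.87)]
beaker top [([710.9, -196.5, 1.8], 0.81)]
jar top [([742.6, -16.1, 0.1], 0.67)]
tipbox top [([730.9, 210.4, -1.1], 0.61)]
0.9
```

View pics/scene.png

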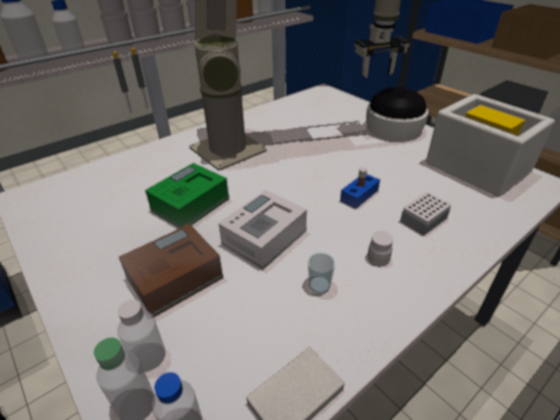

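View pics/top.png

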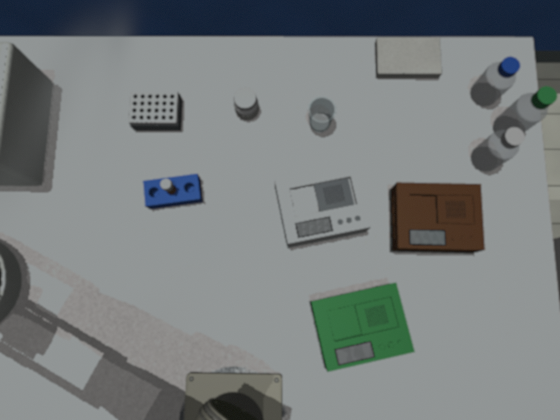

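The reader is the white one (scene ~(263,227), top ~(322,208)). Brown and green are the look-alikes. The blue rack with the vial is at top ~(172,188). I'll move above the reader for a close look.

Request:
send_rows([
  {"tx": 13, "ty": -38, "tz": 3},
  {"tx": 13, "ty": -38, "tz": 3},
  {"tx": 13, "ty": -38, "tz": 3},
  {"tx": 13, "ty": -38, "tz": 3},
  {"tx": 13, "ty": -38, "tz": 3},
  {"tx": 13, "ty": -38, "tz": 3},
  {"tx": 13, "ty": -38, "tz": 3},
  {"tx": 13, "ty": -38, "tz": 3},
  {"tx": 13, "ty": -38, "tz": 3},
  {"tx": 13, "ty": -38, "tz": 3},
])

```text
$.moves[0]: bad value
```

Request:
send_rows([
  {"tx": 10, "ty": -38, "tz": 3},
  {"tx": 10, "ty": -38, "tz": 3},
  {"tx": 10, "ty": -38, "tz": 3},
  {"tx": 10, "ty": -38, "tz": 3},
  {"tx": 10, "ty": -38, "tz": 3},
  {"tx": 10, "ty": -38, "tz": 3},
  {"tx": 10, "ty": -38, "tz": 3},
  {"tx": 10, "ty": -38, "tz": 3},
  {"tx": 10, "ty": -38, "tz": 3},
  {"tx": 10, "ty": -38, "tz": 3},
])

```text
$.moves[0]: bad value
```

Run:
```python
from station import env
import cv2,numpy as np
from scipy.spatial.transform import Rotation as R
s=env.read_state(); print({k:np.round(v,3).tolist() for k,v in s.items() if k in("clock","qpos","eef_pos","ft_force")})
print(np.round(R.from_quat(s["tcp_rot"]).as_matrix(),3))
c=env.get_calibration("wrist"); M=np.array(c["world_to_cam"]);print({k:c[k] for k in c if k!="world_to_cam"}, "campos",-M[:3,:3].T@M[:3,3], np.round(M[:3,:3],3).tolist())
a=env.read_camera("wrist"); cv2.imwrite("pics/w1.png",a[:,:,::-1])
np.savez("w1.npz",M=M,im=a)
for l in ["reader","shutter_closed_centre","well_mouth"]:
    print(l,[(np.round(d["location"],1).tolist(),round(d["conf"],2)) for d in env.landmark_of(l,"wrist")][:3])
```

```text
{'clock': 0.9, 'qpos': [1.09, 0.13, 1.488, 0.0, 1.523, -0.085], 'eef_pos': [231.29, 553.638, 243.644], 'ft_force': [0.33, 0.171, 0.533]}
[[-0.     0.386  0.923]
 [ 0.     0.923 -0.386]
 [-1.     0.    -0.   ]]
{'fx': 362.9216784594131, 'fy': 362.9216784594131, 'cx': 276.17462166014406, 'cy': 216.61945226702497} campos [169.04019487 578.52793894 384.96635279] [[0.386, 0.923, -0.0], [-0.895, 0.374, -0.241], [-0.223, 0.093, 0.97]]
reader []
shutter_closed_centre []
well_mouth []
```

Request:
send_rows([
  {"rx": 0, "ry": 0, "rz": 0, "tx": 13, "ty": -38, "tz": 3, "gripper": 0},
  {"rx": 0, "ry": 0, "rz": 0, "tx": 13, "ty": -38, "tz": 3, "gripper": 0},
  {"rx": 0, "ry": 0, "rz": 0, "tx": 13, "ty": -38, "tz": 3, "gripper": 0},
  {"rx": 0, "ry": 0, "rz": 0, "tx": 13, "ty": -38, "tz": 3, "gripper": 0},
  {"rx": 0, "ry": 0, "rz": 0, "tx": 13, "ty": -38, "tz": 3, "gripper": 0},
  {"rx": 0, "ry": 0, "rz": 0, "tx": 13, "ty": -38, "tz": 3, "gripper": 0},
  {"rx": 0, "ry": 0, "rz": 0, "tx": 13, "ty": -38, "tz": 3, "gripper": 0},
  {"rx": 0, "ry": 0, "rz": 0, "tx": 13, "ty": -38, "tz": 3, "gripper": 0},
  {"rx": 0, "ry": 0, "rz": 0, "tx": 13, "ty": -38, "tz": 3, "gripper": 0},
  {"rx": 0, "ry": 0, "rz": 0, "tx": 13, "ty": -38, "tz": 3, "gripper": 0},
])

```text
clock: 1.93
eef_pos: [361.9, 170.8, 274.3]
tcp_rot: [0.139, 0.693, -0.139, 0.694]
ft_force: [-0.1, -0.7, 0.3]
grip_width: 92.7
```

Request:
send_rows([
  {"rx": 0, "ry": 0, "rz": 0, "tx": 10, "ty": -38, "tz": 3, "gripper": 0},
  {"rx": 0, "ry": 0, "rz": 0, "tx": 10, "ty": -38, "tz": 3, "gripper": 0},
  {"rx": 0, "ry": 0, "rz": 0, "tx": 10, "ty": -38, "tz": 3, "gripper": 0},
  {"rx": 0, "ry": 0, "rz": 0, "tx": 10, "ty": -38, "tz": 3, "gripper": 0},
  {"rx": 0, "ry": 0, "rz": 0, "tx": 10, "ty": -38, "tz": 3, "gripper": 0},
  {"rx": 0, "ry": 0, "rz": 0, "tx": 10, "ty": -38, "tz": 3, "gripper": 0},
  {"rx": 0, "ry": 0, "rz": 0, "tx": 10, "ty": -38, "tz": 3, "gripper": 0},
  {"rx": 0, "ry": 0, "rz": 0, "tx": 10, "ty": -38, "tz": 3, "gripper": 0},
  {"rx": 0, "ry": 0, "rz": 0, "tx": 10, "ty": -38, "tz": 3, "gripper": 0},
  {"rx": 0, "ry": 0, "rz": 0, "tx": 10, "ty": -38, "tz": 3, "gripper": 0},
])

```text
clock: 2.77
eef_pos: [461.5, -210.8, 303.8]
tcp_rot: [0.139, 0.693, -0.141, 0.693]
ft_force: [0.6, 0.0, -0.2]
grip_width: 92.9
```

```bash
cat > look.py <<'E'
from station import env
import cv2,numpy as np,sys
from scipy.spatial.transform import Rotation as R
def st():
    s=env.read_state(); print({k:np.round(v,3).tolist() for k,v in s.items() if k in("clock","eef_pos","ft_force","grip_width")}); return s
def look(name,labels,cam="wrist"):
    c=env.get_calibration(cam)
    a=env.read_camera(cam); cv2.imwrite(f"pics/{name}.png",a[:,:,::-1]); np.savez(name+".npz",M=c["world_to_cam"],K=[c[k] for k in("fx","fy","cx","cy")],im=a)
    for l in labels: print(l,[(np.round(d["location"],1).tolist(),round(d["conf"],2)) for d in env.landmark_of(l,cam)][:3])
def px2w(name,uv,z):
    d=np.load(name+".npz");M=d["M"];fx,fy,cx,cy=d["K"];o=-M[:3,:3].T@M[:3,3];out=[]
    for u,v in uv:
        r=M[:3,:3].T@np.array([(u-cx)/fx,-(v-cy)/fy,-1]); out.append(o+r*(z-o[2])/r[2])
    return np.array(out)
E
python3 - <<'E'
from look import *
s=st();print(s["qpos"]);look("w1",["reader","shutter_closed_centre","well_mouth"])
E
```

```text
{'clock': 2.767, 'eef_pos': [461.502, -210.811, 303.772], 'ft_force': [0.61, 0.02, -0.208], 'grip_width': 92.87}
[-5.28750084e-01 -1.40578883e-01  1.64962198e+00 -1.18058996e-03
  1.63143363e+00 -1.70101557e+00]
reader [([487.2, -196.6, -0.7], 0.72), ([460.1, -460.6, 1.5], 0.71), ([217.9, -275.7, -0.1], 0.68)]
shutter_closed_centre [([241.0, -312.6, 84.0], 0.92), ([510.4, -226.8, 84.3], 0.7)]
well_mouth [([514.1, -232.5, 67.0], 0.8), ([240.9, -316.6, 67.6], 0.79)]
```

View pics/w1.png

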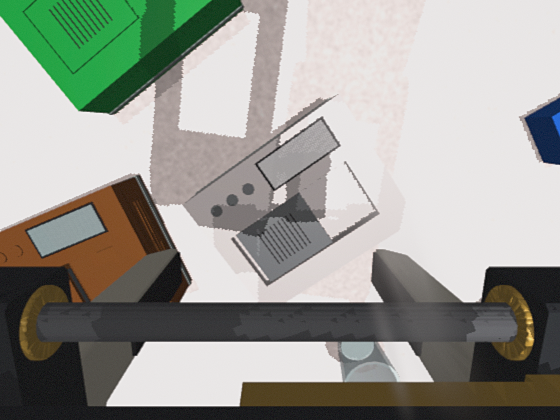

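The recess corners show at about (232,237), (267,285), (378,213) and (345,162). The shutter is the darker plate at the left end, so it opens up-right.

Run:
```python
from look import *
p=px2w("w1",[(232,237),(267,285),(378,213),(345,162)],82);print(p.round(1))
L=np.array([[-18,-76],[48,-76],[48,66],[-18,66]])
P=p[:,:2];Lc=L-L.mean(0);Pc=P-P.mean(0);H=Lc.T@Pc
th=np.arctan2(H[0,1]-H[1,0],H[0,0]+H[1,1]);Rm=np.array([[np.cos(th),-np.sin(th)],[np.sin(th),np.cos(th)]])
t=P.mean(0)-Rm@L.mean(0);print("yaw",np.degrees(th),"origin",t, "res",(P-(L@Rm.T+t)).round(1).tolist())
for l in [(15,-35),(15,-50),(15,25)]:print(l,Rm@l+t)
```

```text
[[ 484.9 -272.4   82. ]
 [ 549.  -260.    82. ]
 [ 519.6 -123.3   82. ]
 [ 457.6 -136.5   82. ]]
yaw 11.69499033205618 origin [ 487.06881851 -196.20529399] res [[0.0, 1.9], [-0.5, 0.9], [-1.0, -1.5], [1.5, -1.3]]
(15, -35) [ 508.85198524 -227.43818767]
(15, -50) [ 511.89251038 -242.12679573]
(15, 25) [ 496.68988467 -168.68375541]
```

Request:
send_rows([
  {"rx": 0, "ry": 0, "rz": 0, "tx": 5, "ty": -2.9, "tz": -10, "gripper": 255},
  {"rx": 0, "ry": 0, "rz": 0, "tx": 5, "ty": -2.9, "tz": -18, "gripper": 255},
  {"rx": 0, "ry": 0, "rz": 0, "tx": 5, "ty": -2.9, "tz": -18, "gripper": 255},
  {"rx": 0, "ry": 0, "rz": 0, "tx": 5, "ty": -2.9, "tz": -18, "gripper": 255},
  {"rx": 0, "ry": 0, "rz": 0, "tx": 5, "ty": -2.9, "tz": -18, "gripper": 255},
  {"rx": 0, "ry": 0, "rz": 0, "tx": 5, "ty": -2.9, "tz": -18, "gripper": 255},
  {"rx": 0, "ry": 0, "rz": 0, "tx": 5, "ty": -2.9, "tz": -18, "gripper": 255},
  {"rx": 0, "ry": 0, "rz": 0, "tx": 5, "ty": -2.9, "tz": -18, "gripper": 255},
  {"rx": 0, "ry": 0, "rz": 0, "tx": 5, "ty": -2.9, "tz": -18, "gripper": 255},
  {"rx": 0, "ry": 0, "rz": 0, "tx": 5, "ty": -2.9, "tz": -18, "gripper": 255},
], newtons=20)

```text
clock: 3.8
eef_pos: [512.7, -235.8, 126.6]
tcp_rot: [0.138, 0.692, -0.139, 0.695]
ft_force: [-0.3, 0.3, 0.0]
grip_width: 31.1
```

Run:
```python
from look import *
st();look("w2",[]); st();st()
```

```text
{'clock': 3.8, 'eef_pos': [512.682, -235.811, 126.615], 'ft_force': [-0.328, 0.326, 0.047], 'grip_width': 31.119}
{'clock': 3.85, 'eef_pos': [512.425, -235.807, 126.178], 'ft_force': [-0.03, -0.55, 0.722], 'grip_width': 27.082}
{'clock': 3.85, 'eef_pos': [512.425, -235.807, 126.178], 'ft_force': [-0.03, -0.55, 0.722], 'grip_width': 27.082}
```

View pics/w2.png

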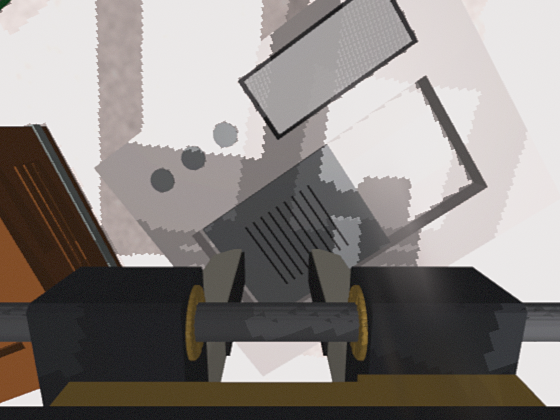

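Request:
send_rows([
  {"rx": 0, "ry": 0, "rz": 0, "tx": 0, "ty": -0.3, "tz": -0.5, "gripper": 255},
  {"rx": 0, "ry": 0, "rz": 0, "tx": 0, "ty": -0.3, "tz": -0.9, "gripper": 255},
  {"rx": 0, "ry": 0, "rz": 0, "tx": 0, "ty": -0.3, "tz": -1.2, "gripper": 255},
  {"rx": 0, "ry": 0, "rz": 0, "tx": 0, "ty": -0.3, "tz": -1.4, "gripper": 255},
  {"rx": 0, "ry": 0, "rz": 0, "tx": 0, "ty": -0.3, "tz": -1.4, "gripper": 255},
  {"rx": 0, "ry": 0, "rz": 0, "tx": 0, "ty": -0.3, "tz": -1.4, "gripper": 255},
  {"rx": 0, "ry": 0, "rz": 0, "tx": 0, "ty": -0.3, "tz": -1.4, "gripper": 255},
])

```text
clock: 4.43
eef_pos: [511.3, -238.4, 109.6]
tcp_rot: [0.139, 0.693, -0.139, 0.693]
ft_force: [0.5, 0.5, 0.6]
grip_width: 0.4
```

Request:
send_rows([
  {"rx": 0, "ry": 0, "rz": 0, "tx": 0, "ty": 0, "tz": -0.05, "gripper": 255},
  {"rx": 0, "ry": 0, "rz": 0, "tx": 0, "ty": 0, "tz": -0.1, "gripper": 255},
  {"rx": 0, "ry": 0, "rz": 0, "tx": 0, "ty": 0, "tz": -0.1, "gripper": 255},
  {"rx": 0, "ry": 0, "rz": 0, "tx": 0, "ty": 0, "tz": -0.1, "gripper": 255},
])

```text
clock: 4.77
eef_pos: [511.3, -238.4, 108.7]
tcp_rot: [0.139, 0.693, -0.139, 0.693]
ft_force: [-0.2, -0.5, -0.1]
grip_width: 0.4
```

Request:
send_rows([
  {"rx": 0, "ry": 0, "rz": 0, "tx": 0, "ty": 0, "tz": -0.05, "gripper": 255},
  {"rx": 0, "ry": 0, "rz": 0, "tx": 0, "ty": 0, "tz": -0.1, "gripper": 255},
  {"rx": 0, "ry": 0, "rz": 0, "tx": 0, "ty": 0, "tz": -0.15, "gripper": 255},
  {"rx": 0, "ry": 0, "rz": 0, "tx": 0, "ty": 0, "tz": -0.15, "gripper": 255},
  {"rx": 0, "ry": 0, "rz": 0, "tx": 0, "ty": 0, "tz": -0.15, "gripper": 255},
])

```text
clock: 5.18
eef_pos: [511.3, -238.4, 107.0]
tcp_rot: [0.139, 0.693, -0.139, 0.693]
ft_force: [-0.5, 0.3, 0.7]
grip_width: 0.6
```

Request:
send_rows([
  {"rx": 0, "ry": 0, "rz": 0, "tx": 0, "ty": 0, "tz": -0.05, "gripper": 255},
  {"rx": 0, "ry": 0, "rz": 0, "tx": 0, "ty": 0, "tz": -0.1, "gripper": 255},
  {"rx": 0, "ry": 0, "rz": 0, "tx": 0, "ty": 0, "tz": -0.15, "gripper": 255},
  {"rx": 0, "ry": 0, "rz": 0, "tx": 0, "ty": 0, "tz": -0.15, "gripper": 255},
  {"rx": 0, "ry": 0, "rz": 0, "tx": 0, "ty": 0, "tz": -0.15, "gripper": 255},
])

```text
clock: 5.6
eef_pos: [511.3, -238.4, 105.6]
tcp_rot: [0.139, 0.693, -0.139, 0.693]
ft_force: [0.1, 0.3, 0.4]
grip_width: 0.5
```

Request:
send_rows([
  {"rx": 0, "ry": 0, "rz": 0, "tx": 0, "ty": 0, "tz": -0.05, "gripper": 255},
  {"rx": 0, "ry": 0, "rz": 0, "tx": 0, "ty": 0, "tz": -0.1, "gripper": 255},
  {"rx": 0, "ry": 0, "rz": 0, "tx": 0, "ty": 0, "tz": -0.15, "gripper": 255},
  {"rx": 0, "ry": 0, "rz": 0, "tx": 0, "ty": 0, "tz": -0.15, "gripper": 255},
  {"rx": 0, "ry": 0, "rz": 0, "tx": 0, "ty": 0, "tz": -0.15, "gripper": 255},
])

```text
clock: 6.02
eef_pos: [511.4, -238.4, 104.2]
tcp_rot: [0.139, 0.693, -0.139, 0.693]
ft_force: [-0.1, 0.3, 0.9]
grip_width: 0.4
```

Request:
send_rows([
  {"rx": 0, "ry": 0, "rz": 0, "tx": 0, "ty": 0, "tz": -0.05, "gripper": 255},
  {"rx": 0, "ry": 0, "rz": 0, "tx": 0, "ty": 0, "tz": -0.1, "gripper": 255},
  {"rx": 0, "ry": 0, "rz": 0, "tx": 0, "ty": 0, "tz": -0.15, "gripper": 255},
  {"rx": 0, "ry": 0, "rz": 0, "tx": 0, "ty": 0, "tz": -0.15, "gripper": 255},
  {"rx": 0, "ry": 0, "rz": 0, "tx": 0, "ty": 0, "tz": -0.15, "gripper": 255},
])

```text
clock: 6.43
eef_pos: [511.4, -238.4, 102.8]
tcp_rot: [0.139, 0.693, -0.139, 0.693]
ft_force: [-1.1, 0.9, 3.9]
grip_width: 0.6
```

Request:
send_rows([
  {"rx": 0, "ry": 0, "rz": 0, "tx": 0, "ty": 0, "tz": -0.04, "gripper": 255},
  {"rx": 0, "ry": 0, "rz": 0, "tx": 0, "ty": 0, "tz": -0.08, "gripper": 255},
  {"rx": 0, "ry": 0, "rz": 0, "tx": 0, "ty": 0, "tz": -0.08, "gripper": 255},
  {"rx": 0, "ry": 0, "rz": 0, "tx": 0, "ty": 0, "tz": -0.08, "gripper": 255},
])

```text
clock: 6.77
eef_pos: [511.4, -238.4, 102.0]
tcp_rot: [0.139, 0.693, -0.139, 0.693]
ft_force: [-1.2, 0.7, 4.3]
grip_width: 0.4
```

Request:
send_rows([
  {"rx": 0, "ry": 0, "rz": 0, "tx": 0, "ty": 0, "tz": -0.05, "gripper": 255},
  {"rx": 0, "ry": 0, "rz": 0, "tx": 0, "ty": 0, "tz": -0.05, "gripper": 255},
  {"rx": 0, "ry": 0, "rz": 0, "tx": 0, "ty": 0, "tz": -0.05, "gripper": 255},
  {"rx": 0, "ry": 0, "rz": 0, "tx": 0, "ty": 0, "tz": -0.05, "gripper": 255},
])

```text
clock: 7.1
eef_pos: [511.4, -238.4, 101.5]
tcp_rot: [0.139, 0.693, -0.139, 0.693]
ft_force: [-1.6, 0.8, 5.8]
grip_width: 0.2
```

Request:
send_rows([
  {"rx": 0, "ry": 0, "rz": 0, "tx": 0, "ty": 0, "tz": -0.05, "gripper": 255},
  {"rx": 0, "ry": 0, "rz": 0, "tx": 0, "ty": 0, "tz": -0.1, "gripper": 255},
  {"rx": 0, "ry": 0, "rz": 0, "tx": 0, "ty": 0, "tz": -0.1, "gripper": 255},
  {"rx": 0, "ry": 0, "rz": 0, "tx": 0, "ty": 0, "tz": -0.1, "gripper": 255},
  {"rx": 0, "ry": 0, "rz": 0, "tx": 0, "ty": 0, "tz": -0.1, "gripper": 255},
])

```text
clock: 7.52
eef_pos: [511.4, -238.4, 100.7]
tcp_rot: [0.139, 0.693, -0.139, 0.693]
ft_force: [-0.7, 1.3, 6.8]
grip_width: 0.5
```

Request:
send_rows([
  {"rx": 0, "ry": 0, "rz": 0, "tx": 0, "ty": 0, "tz": -0.05, "gripper": 255},
  {"rx": 0, "ry": 0, "rz": 0, "tx": 0, "ty": 0, "tz": -0.1, "gripper": 255},
  {"rx": 0, "ry": 0, "rz": 0, "tx": 0, "ty": 0, "tz": -0.15, "gripper": 255},
  {"rx": 0, "ry": 0, "rz": 0, "tx": 0, "ty": 0, "tz": -0.15, "gripper": 255},
  {"rx": 0, "ry": 0, "rz": 0, "tx": 0, "ty": 0, "tz": -0.15, "gripper": 255},
  {"rx": 0, "ry": 0, "rz": 0, "tx": 0, "ty": 0, "tz": -0.15, "gripper": 255},
])

```text
clock: 8.02
eef_pos: [511.4, -238.4, 99.5]
tcp_rot: [0.139, 0.693, -0.139, 0.693]
ft_force: [-3.3, 2.0, 9.1]
grip_width: 0.7
```

Request:
send_rows([
  {"rx": 0, "ry": 0, "rz": 0, "tx": 0, "ty": 0, "tz": -0.05, "gripper": 255},
  {"rx": 0, "ry": 0, "rz": 0, "tx": 0, "ty": 0, "tz": -0.1, "gripper": 255},
  {"rx": 0, "ry": 0, "rz": 0, "tx": 0, "ty": 0, "tz": -0.1, "gripper": 255},
  {"rx": 0, "ry": 0, "rz": 0, "tx": -0.04, "ty": 0.2, "tz": -0.1, "gripper": 255},
  {"rx": 0, "ry": 0, "rz": 0, "tx": -0.08, "ty": 0.4, "tz": -0.1, "gripper": 255},
  {"rx": 0, "ry": 0, "rz": 0, "tx": -0.12, "ty": 0.6, "tz": -0.1, "gripper": 255},
  {"rx": 0, "ry": 0, "rz": 0, "tx": -0.16, "ty": 0.8, "tz": -0.1, "gripper": 255},
  {"rx": 0, "ry": 0, "rz": 0, "tx": -0.2, "ty": 1.0, "tz": -0.1, "gripper": 255},
])

```text
clock: 8.68
eef_pos: [510.0, -230.9, 99.6]
tcp_rot: [0.138, 0.692, -0.141, 0.694]
ft_force: [-4.4, -7.5, 10.1]
grip_width: 0.6
```

Run:
```python
from look import *
st();look("w3",["shutter_closed_centre"]);st()
```

```text
{'clock': 8.683, 'eef_pos': [509.958, -230.938, 99.628], 'ft_force': [-4.448, -7.455, 10.059], 'grip_width': 0.616}
shutter_closed_centre []
{'clock': 8.783, 'eef_pos': [509.899, -230.592, 99.548], 'ft_force': [-3.968, -6.141, 9.862], 'grip_width': 0.788}
```

View pics/w3.png

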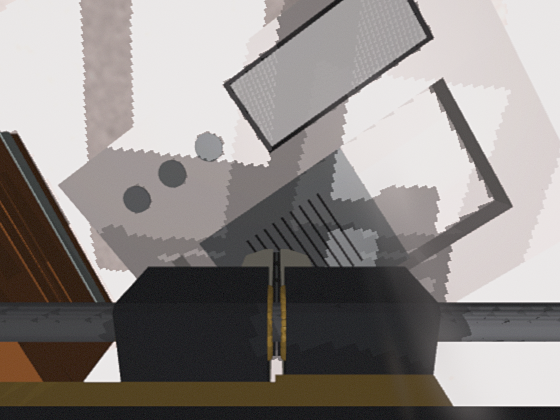

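```bash
cat >> look.py <<'E'
th=np.radians(11.7);Rm=np.array([[np.cos(th),-np.sin(th)],[np.sin(th),np.cos(th)]]);T=np.array([487.07,-196.2])
def loc(name,uv,z): return ((px2w(name,uv,z)[:,:2]-T)@Rm)
E
python3 - <<'E'
from look import *
print(loc("w3",[(200,245),(338,150)],77)) ; print(loc("w3",[(173,263),(438,80),(511,205)],82)); print(loc("w2",[(203,232),(323,146)],77),loc("w2",[(427,78),(487,185)],82))
E
```

```text
[[-15.88176153 -62.54881403]
 [-16.60274224  15.11497013]]
[[-16.72059949 -76.44897436]
 [-18.18924517  63.58742562]
 [ 46.78500423  65.43188839]]
[[-15.02090387 -72.01064119]
 [-16.97703737   7.19639782]] [[-16.44739591  65.42841465]
 [ 46.88959879  66.03269435]]
```

The shutter follows: its leading edge moved about 8 mm for 8 mm of tip travel. I'll keep going at about 10–11 N.

Request:
send_rows([
  {"rx": 0, "ry": 0, "rz": 0, "tx": -0.05, "ty": 0.25, "tz": -0.03, "gripper": 255},
  {"rx": 0, "ry": 0, "rz": 0, "tx": -0.1, "ty": 0.5, "tz": -0.03, "gripper": 255},
  {"rx": 0, "ry": 0, "rz": 0, "tx": -0.15, "ty": 0.75, "tz": -0.03, "gripper": 255},
  {"rx": 0, "ry": 0, "rz": 0, "tx": -0.2, "ty": 1.0, "tz": -0.03, "gripper": 255},
  {"rx": 0, "ry": 0, "rz": 0, "tx": -0.25, "ty": 1.25, "tz": -0.03, "gripper": 255},
  {"rx": 0, "ry": 0, "rz": 0, "tx": -0.3, "ty": 1.5, "tz": -0.03, "gripper": 255},
])

```text
clock: 9.28
eef_pos: [506.8, -216.0, 99.3]
tcp_rot: [0.138, 0.692, -0.141, 0.694]
ft_force: [-4.1, -7.9, 11.3]
grip_width: 0.7
```

Request:
send_rows([
  {"rx": 0, "ry": 0, "rz": 0, "tx": -0.05, "ty": 0.25, "tz": 0, "gripper": 255},
  {"rx": 0, "ry": 0, "rz": 0, "tx": -0.1, "ty": 0.5, "tz": 0, "gripper": 255},
  {"rx": 0, "ry": 0, "rz": 0, "tx": -0.15, "ty": 0.75, "tz": 0, "gripper": 255},
  {"rx": 0, "ry": 0, "rz": 0, "tx": -0.2, "ty": 1.0, "tz": 0, "gripper": 255},
  {"rx": 0, "ry": 0, "rz": 0, "tx": -0.25, "ty": 1.25, "tz": 0, "gripper": 255},
  {"rx": 0, "ry": 0, "rz": 0, "tx": -0.3, "ty": 1.5, "tz": 0, "gripper": 255},
  {"rx": 0, "ry": 0, "rz": 0, "tx": -0.35, "ty": 1.75, "tz": 0, "gripper": 255},
  {"rx": 0, "ry": 0, "rz": 0, "tx": -0.4, "ty": 2.0, "tz": 0, "gripper": 255},
])

```text
clock: 9.95
eef_pos: [502.6, -195.8, 99.1]
tcp_rot: [0.138, 0.693, -0.141, 0.694]
ft_force: [-5.8, -8.3, 11.5]
grip_width: 0.3
```

Request:
send_rows([
  {"rx": 0, "ry": 0, "rz": 0, "tx": -0.05, "ty": 0.25, "tz": 0, "gripper": 255},
  {"rx": 0, "ry": 0, "rz": 0, "tx": -0.1, "ty": 0.5, "tz": 0, "gripper": 255},
  {"rx": 0, "ry": 0, "rz": 0, "tx": -0.15, "ty": 0.75, "tz": 0, "gripper": 255},
  {"rx": 0, "ry": 0, "rz": 0, "tx": -0.2, "ty": 1.0, "tz": 0, "gripper": 255},
  {"rx": 0, "ry": 0, "rz": 0, "tx": -0.25, "ty": 1.25, "tz": 0, "gripper": 255},
  {"rx": 0, "ry": 0, "rz": 0, "tx": -0.3, "ty": 1.5, "tz": 0, "gripper": 255},
  {"rx": 0, "ry": 0, "rz": 0, "tx": -0.34, "ty": 1.7, "tz": 0, "gripper": 255},
])

```text
clock: 10.53
eef_pos: [500.5, -179.0, 99.8]
tcp_rot: [0.138, 0.691, -0.141, 0.695]
ft_force: [-1.1, -8.2, 10.8]
grip_width: 0.7
```

Run:
```python
from look import *
st();look("w4",["well_mouth","shutter_closed_centre"]);st()
```

```text
{'clock': 10.533, 'eef_pos': [500.541, -178.985, 99.792], 'ft_force': [-1.142, -8.196, 10.836], 'grip_width': 0.745}
well_mouth []
shutter_closed_centre []
{'clock': 10.683, 'eef_pos': [500.538, -178.732, 99.772], 'ft_force': [-1.048, -7.071, 10.581], 'grip_width': 0.2}
```

View pics/w4.png

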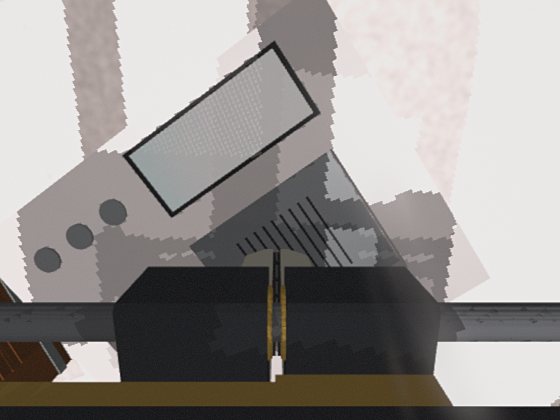

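The leading edge, corner ~(330,150), now meets the recess end. I'll push 4 mm more to be sure, then lift and look.

Request:
send_rows([
  {"rx": 0, "ry": 0, "rz": 0, "tx": -0.05, "ty": 0.2, "tz": 0, "gripper": 255},
  {"rx": 0, "ry": 0, "rz": 0, "tx": -0.1, "ty": 0.4, "tz": 0, "gripper": 255},
  {"rx": 0, "ry": 0, "rz": 0, "tx": -0.1, "ty": 0.4, "tz": 0, "gripper": 255},
  {"rx": 0, "ry": 0, "rz": 0, "tx": -0.1, "ty": 0.4, "tz": 0, "gripper": 255},
])

```text
clock: 11.02
eef_pos: [500.1, -174.9, 100.1]
tcp_rot: [0.138, 0.691, -0.141, 0.695]
ft_force: [0.3, -7.0, 11.4]
grip_width: 0.6
```

Request:
send_rows([
  {"rx": 0, "ry": 0, "rz": 0, "tx": 0, "ty": 0, "tz": 1, "gripper": 255},
  {"rx": 0, "ry": 0, "rz": 0, "tx": 0, "ty": 0, "tz": 4, "gripper": 0},
  {"rx": 0, "ry": 0, "rz": 0, "tx": -4, "ty": 4, "tz": 8, "gripper": 0},
  {"rx": 0, "ry": 0, "rz": 0, "tx": -4, "ty": 4, "tz": 12, "gripper": 0},
  {"rx": 0, "ry": 0, "rz": 0, "tx": -4, "ty": 4, "tz": 16, "gripper": 0},
  {"rx": 0, "ry": 0, "rz": 0, "tx": -4, "ty": 4, "tz": 17, "gripper": 0},
  {"rx": 0, "ry": 0, "rz": 0, "tx": -4, "ty": 4, "tz": 17, "gripper": 0},
  {"rx": 0, "ry": 0, "rz": 0, "tx": -4, "ty": 4, "tz": 17, "gripper": 0},
  {"rx": 0, "ry": 0, "rz": 0, "tx": -4, "ty": 4, "tz": 17, "gripper": 0},
])

```text
clock: 11.77
eef_pos: [457.6, -132.2, 266.5]
tcp_rot: [0.139, 0.694, -0.139, 0.693]
ft_force: [0.6, -0.3, 0.2]
grip_width: 48.9
```

Run:
```python
from look import *
st();look("w5",["well_mouth","shutter_closed_centre","reader"])
look("t5",["well_mouth","vial_centre"],"top");st()
```

```text
{'clock': 11.767, 'eef_pos': [457.588, -132.226, 266.493], 'ft_force': [0.636, -0.263, 0.187], 'grip_width': 48.89}
well_mouth []
shutter_closed_centre []
reader [([221.1, -275.5, 2.9], 0.64), ([491.3, -196.1, -1.8], 0.58)]
well_mouth [([474.3, -498.8, 70.3], 0.91), ([513.5, -236.3, 69.4], 0.66), ([245.4, -315.1, 69.0], 0.62)]
vial_centre [([532.4, 159.4, 58.1], 0.63)]
{'clock': 12.117, 'eef_pos': [457.569, -132.294, 266.56], 'ft_force': [-0.338, 0.147, -0.574], 'grip_width': 77.516}
```

View pics/w5.png

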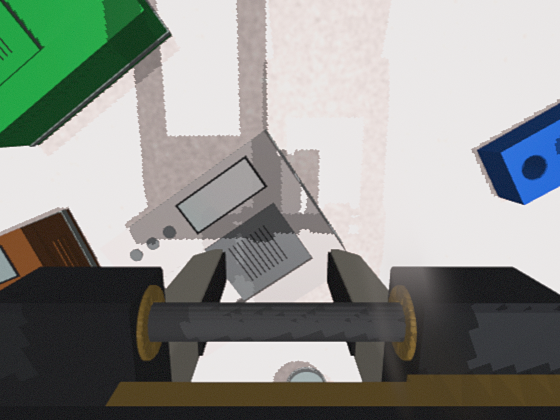

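Request:
send_rows([
  {"rx": 0, "ry": 0, "rz": 0, "tx": 3, "ty": -8, "tz": 1, "gripper": 0},
  {"rx": 0, "ry": 0, "rz": 0, "tx": 3, "ty": -8, "tz": 1, "gripper": 0},
  {"rx": 0, "ry": 0, "rz": 0, "tx": 3, "ty": -8, "tz": 1, "gripper": 0},
  {"rx": 0, "ry": 0, "rz": 0, "tx": 3, "ty": -8, "tz": 1, "gripper": 0},
  {"rx": 0, "ry": 0, "rz": 0, "tx": 3, "ty": -8, "tz": 1, "gripper": 0},
])

```text
clock: 12.53
eef_pos: [487.6, -212.2, 276.9]
tcp_rot: [0.14, 0.694, -0.139, 0.693]
ft_force: [-0.1, 0.5, -0.2]
grip_width: 93.0
```

Run:
```python
from look import *
print("shutter corners",loc("w5",[(275,204),(312,259),(206,248)],77).round(1).tolist())
st();look("w6",["well_mouth","reader"])
```

```text
shutter corners [[-14.8, 65.1], [50.2, 64.0], [-16.6, -13.9]]
{'clock': 12.533, 'eef_pos': [487.608, -212.234, 276.883], 'ft_force': [-0.135, 0.516, -0.217], 'grip_width': 92.964}
well_mouth [([517.9, -233.3, 67.1], 0.92)]
reader [([487.8, -196.7, -1.7], 0.9), ([461.2, -461.1, -4.0], 0.67)]
```

View pics/w6.png

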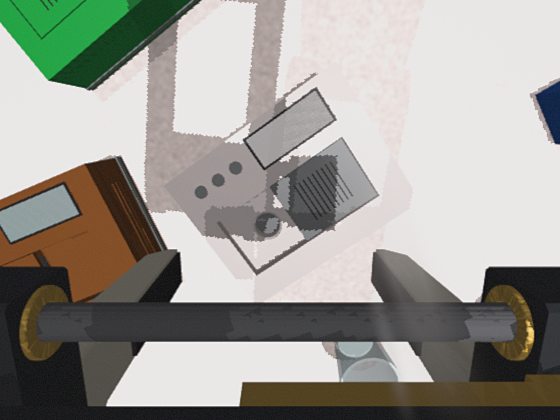

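The shutter is fully open: it spans y ≈ -14 to +65 in reader axes. The well is visible near (268,225), so I'll zoom in.

Run:
```python
from look import *
d=np.load("w6.npz");im=d["im"][185:285,200:330];cv2.imwrite("pics/c6.png",cv2.resize(im,None,fx=6,fy=6,interpolation=cv2.INTER_CUBIC)[:,:,::-1])
print(px2w("w6",[(268,225)],68),loc("w6",[(268,225)],68))
```

```text
[[ 510.21716321 -231.7140922    68.        ]] [[ 15.46442351 -39.47015981]]
```

View pics/c6.png

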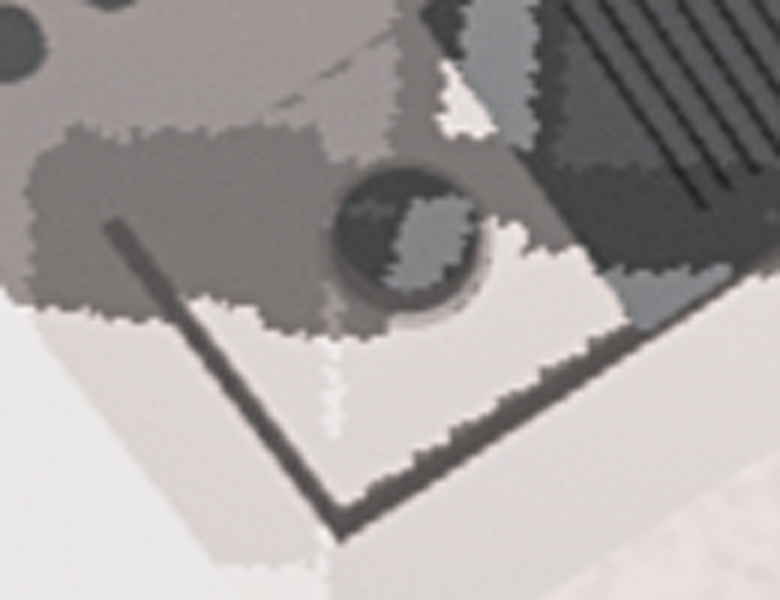

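Request:
send_rows([
  {"rx": 0, "ry": 0, "rz": 0, "tx": 1.5, "ty": 38, "tz": 0, "gripper": 0},
  {"rx": 0, "ry": 0, "rz": 0, "tx": 1.5, "ty": 38, "tz": 0, "gripper": 0},
  {"rx": 0, "ry": 0, "rz": 0, "tx": 1.5, "ty": 38, "tz": 0, "gripper": 0},
  {"rx": 0, "ry": 0, "rz": 0, "tx": 1.5, "ty": 38, "tz": 0, "gripper": 0},
  {"rx": 0, "ry": 0, "rz": 0, "tx": 1.5, "ty": 38, "tz": 0, "gripper": 0},
  {"rx": 0, "ry": 0, "rz": 0, "tx": 1.5, "ty": 38, "tz": 0, "gripper": 0},
  {"rx": 0, "ry": 0, "rz": 0, "tx": 1.5, "ty": 38, "tz": 0, "gripper": 0},
  {"rx": 0, "ry": 0, "rz": 0, "tx": 1.5, "ty": 38, "tz": 0, "gripper": 0},
  {"rx": 0, "ry": 0, "rz": 0, "tx": 1.5, "ty": 38, "tz": 0, "gripper": 0},
  {"rx": 0, "ry": 0, "rz": 0, "tx": 1.5, "ty": 38, "tz": 0, "gripper": 0},
])

```text
clock: 13.52
eef_pos: [501.3, 174.3, 277.8]
tcp_rot: [0.138, 0.694, -0.136, 0.694]
ft_force: [0.4, 0.4, -0.4]
grip_width: 92.8
```

Request:
send_rows([
  {"rx": 0, "ry": 0, "rz": 0, "tx": 0, "ty": 0, "tz": 0, "gripper": 0},
  {"rx": 0, "ry": 0, "rz": 0, "tx": 0, "ty": 0, "tz": 0, "gripper": 0},
  {"rx": 0, "ry": 0, "rz": 0, "tx": 0, "ty": 0, "tz": 0, "gripper": 0},
])

```text
clock: 13.77
eef_pos: [502.7, 166.8, 277.7]
tcp_rot: [0.139, 0.693, -0.139, 0.693]
ft_force: [0.3, -0.9, -0.6]
grip_width: 92.8
```

Run:
```python
from look import *
print("well",px2w("w6",[(268,225.4)],68))
s=st();print(s["qpos"]);look("w7",["vial_centre","vial_base","rack"])
```

```text
well [[ 510.59856224 -231.87642237   68.        ]]
{'clock': 13.767, 'eef_pos': [502.67, 166.811, 277.66], 'ft_force': [0.279, -0.883, -0.565], 'grip_width': 92.792}
[ 2.23945204e-01 -7.28328545e-02  1.63370344e+00 -5.29101546e-04
  1.58061448e+00 -9.50816802e-01]
vial_centre [([528.5, 156.2, 60.3], 0.97)]
vial_base [([526.1, 155.0, 7.6], 0.89)]
rack [([527.8, 154.4, -1.0], 0.75)]
```

View pics/w7.png

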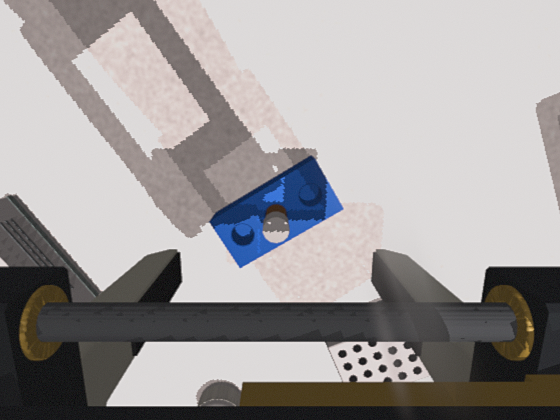

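Run:
```python
from look import *
print(px2w("w7",[(276,230.5)],102), px2w("w7",[(212,222),(314,157),(343,208),(240,267)],45).mean(0))
im=cv2.resize(np.load("w7.npz")["im"][195:255,240:310],None,fx=8,fy=8,interpolation=cv2.INTER_CUBIC);cv2.imwrite("pics/c7.png",im[:,:,::-1])
```

```text
[[525.06124716 155.95303601 102.        ]] [524.22222354 156.68230171  45.        ]
```

View pics/c7.png

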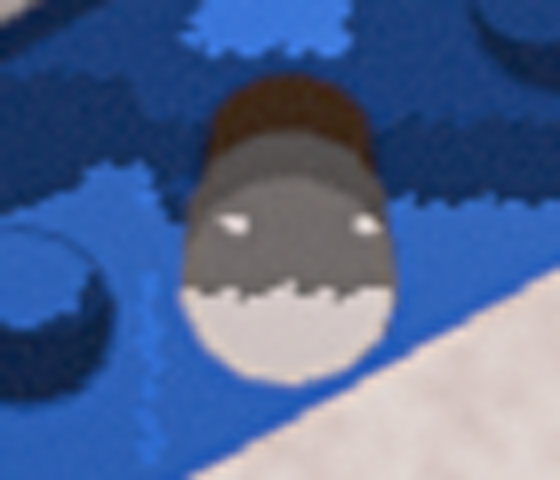

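Request:
send_rows([
  {"rx": 0, "ry": 0, "rz": 0, "tx": 2.22, "ty": -1.08, "tz": -4, "gripper": 0},
  {"rx": 0, "ry": 0, "rz": 0, "tx": 2.22, "ty": -1.08, "tz": -8, "gripper": 0},
  {"rx": 0, "ry": 0, "rz": 0, "tx": 2.22, "ty": -1.08, "tz": -12, "gripper": 0},
  {"rx": 0, "ry": 0, "rz": 0, "tx": 2.22, "ty": -1.08, "tz": -15, "gripper": 0},
  {"rx": 0, "ry": 0, "rz": 0, "tx": 2.22, "ty": -1.08, "tz": -18, "gripper": 0},
  {"rx": 0, "ry": 0, "rz": 0, "tx": 2.22, "ty": -1.08, "tz": -18, "gripper": 0},
  {"rx": 0, "ry": 0, "rz": 0, "tx": 2.22, "ty": -1.08, "tz": -18, "gripper": 0},
  {"rx": 0, "ry": 0, "rz": 0, "tx": 2.22, "ty": -1.08, "tz": -18, "gripper": 0},
])

```text
clock: 14.63
eef_pos: [526.4, 156.6, 99.6]
tcp_rot: [0.14, 0.693, -0.139, 0.694]
ft_force: [0.9, 0.2, 0.9]
grip_width: 93.0
```

Request:
send_rows([
  {"rx": 0, "ry": 0, "rz": 0, "tx": 0, "ty": 0, "tz": 0, "gripper": 255},
  {"rx": 0, "ry": 0, "rz": 0, "tx": 0, "ty": 0, "tz": 0, "gripper": 255},
  {"rx": 0, "ry": 0, "rz": 0, "tx": 0, "ty": 0, "tz": 0, "gripper": 255},
  {"rx": 0, "ry": 0, "rz": 0, "tx": 0, "ty": 0, "tz": 0, "gripper": 255},
  {"rx": 0, "ry": 0, "rz": 0, "tx": 0, "ty": 0, "tz": 0, "gripper": 255},
  {"rx": 0, "ry": 0, "rz": 0, "tx": 0, "ty": 0, "tz": 0, "gripper": 255},
  {"rx": 0, "ry": 0, "rz": 0, "tx": 0, "ty": 0, "tz": 0, "gripper": 255},
  {"rx": 0, "ry": 0, "rz": 0, "tx": 0, "ty": 0, "tz": 0, "gripper": 255},
  {"rx": 0, "ry": 0, "rz": 0, "tx": 0, "ty": 0, "tz": 0, "gripper": 255},
  {"rx": 0, "ry": 0, "rz": 0, "tx": 0, "ty": 0, "tz": 0, "gripper": 255},
], newtons=20)

```text
clock: 15.47
eef_pos: [525.0, 156.8, 97.4]
tcp_rot: [0.139, 0.693, -0.139, 0.693]
ft_force: [-0.0, -0.7, -0.0]
grip_width: 31.0
```

Request:
send_rows([
  {"rx": 0, "ry": 0, "rz": 0, "tx": 0, "ty": 0, "tz": 0, "gripper": 255},
  {"rx": 0, "ry": 0, "rz": 0, "tx": 0, "ty": 0, "tz": 0, "gripper": 255},
  {"rx": 0, "ry": 0, "rz": 0, "tx": 0, "ty": 0, "tz": 0, "gripper": 255},
])

```text
clock: 15.72
eef_pos: [525.1, 156.8, 97.5]
tcp_rot: [0.139, 0.693, -0.139, 0.693]
ft_force: [-0.3, 0.3, 0.1]
grip_width: 23.2
```

Request:
send_rows([
  {"rx": 0, "ry": 0, "rz": 0, "tx": 0, "ty": 0, "tz": 0, "gripper": 255},
  {"rx": 0, "ry": 0, "rz": 0, "tx": 0, "ty": 0, "tz": 0, "gripper": 255},
  {"rx": 0, "ry": 0, "rz": 0, "tx": 0, "ty": 0, "tz": 0, "gripper": 255},
  {"rx": 0, "ry": 0, "rz": 0, "tx": 0, "ty": 0, "tz": 0, "gripper": 255},
])

```text
clock: 16.05
eef_pos: [525.1, 156.8, 97.5]
tcp_rot: [0.139, 0.693, -0.139, 0.693]
ft_force: [-0.5, 0.2, 0.4]
grip_width: 23.4
```

Request:
send_rows([
  {"rx": 0, "ry": 0, "rz": 0, "tx": 0, "ty": 0, "tz": 1, "gripper": 255},
  {"rx": 0, "ry": 0, "rz": 0, "tx": 0, "ty": 0, "tz": 3, "gripper": 255},
  {"rx": 0, "ry": 0, "rz": 0, "tx": 0, "ty": 0, "tz": 5, "gripper": 255},
  {"rx": 0, "ry": 0, "rz": 0, "tx": 0, "ty": 0, "tz": 8, "gripper": 255},
  {"rx": 0, "ry": 0, "rz": 0, "tx": 0, "ty": 0, "tz": 10, "gripper": 255},
  {"rx": 0, "ry": 0, "rz": 0, "tx": 0, "ty": 0, "tz": 12, "gripper": 255},
  {"rx": 0, "ry": 0, "rz": 0, "tx": 0, "ty": 0, "tz": 12, "gripper": 255},
  {"rx": 0, "ry": 0, "rz": 0, "tx": 0, "ty": 0, "tz": 12, "gripper": 255},
  {"rx": 0, "ry": 0, "rz": 0, "tx": 0, "ty": 0, "tz": 12, "gripper": 255},
])

```text
clock: 16.8
eef_pos: [524.7, 156.7, 216.8]
tcp_rot: [0.139, 0.694, -0.139, 0.693]
ft_force: [0.2, 0.6, -1.1]
grip_width: 23.5
```

Run:
```python
from look import *
s=st();look("w8",["vial_centre","vial_base"])
```

```text
{'clock': 16.8, 'eef_pos': [524.719, 156.746, 216.832], 'ft_force': [0.229, 0.635, -1.069], 'grip_width': 23.527}
vial_centre [([526.3, 159.1, 176.6], 0.81)]
vial_base [([524.2, 157.6, 128.6], 0.7)]
```

View pics/w8.png

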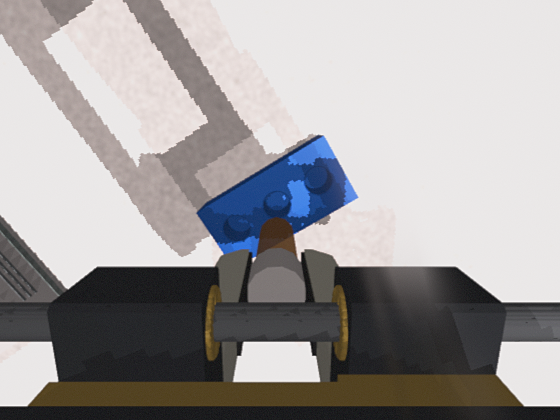

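The vial is held upright: the amber body tip at (277,220) is over the rack and the cap is between the pads. Now over to the well.

Request:
send_rows([
  {"rx": 0, "ry": 0, "rz": 0, "tx": 0, "ty": -1, "tz": 0, "gripper": 255},
  {"rx": 0, "ry": 0, "rz": 0, "tx": -0.1, "ty": -3, "tz": 0, "gripper": 255},
  {"rx": 0, "ry": 0, "rz": 0, "tx": -0.2, "ty": -6, "tz": 0, "gripper": 255},
  {"rx": 0, "ry": 0, "rz": 0, "tx": -0.3, "ty": -9, "tz": 0, "gripper": 255},
  {"rx": 0, "ry": 0, "rz": 0, "tx": -0.4, "ty": -12, "tz": 0, "gripper": 255},
  {"rx": 0, "ry": 0, "rz": 0, "tx": -0.5, "ty": -15, "tz": 0, "gripper": 255},
  {"rx": 0, "ry": 0, "rz": 0, "tx": -0.6, "ty": -18, "tz": 0, "gripper": 255},
  {"rx": 0, "ry": 0, "rz": 0, "tx": -0.7, "ty": -21, "tz": 0, "gripper": 255},
  {"rx": 0, "ry": 0, "rz": 0, "tx": -0.8, "ty": -24, "tz": 0, "gripper": 255},
  {"rx": 0, "ry": 0, "rz": 0, "tx": -0.9, "ty": -27, "tz": 0, "gripper": 255},
])

```text
clock: 17.78
eef_pos: [515.2, -115.2, 216.9]
tcp_rot: [0.139, 0.694, -0.139, 0.693]
ft_force: [0.2, -0.3, 0.5]
grip_width: 23.6
```

Request:
send_rows([
  {"rx": 0, "ry": 0, "rz": 0, "tx": -0.1, "ty": -3, "tz": 0, "gripper": 255},
  {"rx": 0, "ry": 0, "rz": 0, "tx": -0.3, "ty": -6, "tz": 0, "gripper": 255},
  {"rx": 0, "ry": 0, "rz": 0, "tx": -0.4, "ty": -9, "tz": 0, "gripper": 255},
  {"rx": 0, "ry": 0, "rz": 0, "tx": -0.5, "ty": -11, "tz": 0, "gripper": 255},
  {"rx": 0, "ry": 0, "rz": 0, "tx": -0.53, "ty": -11.85, "tz": 0, "gripper": 255},
  {"rx": 0, "ry": 0, "rz": 0, "tx": -0.53, "ty": -11.85, "tz": 0, "gripper": 255},
  {"rx": 0, "ry": 0, "rz": 0, "tx": -0.53, "ty": -11.85, "tz": 0, "gripper": 255},
  {"rx": 0, "ry": 0, "rz": 0, "tx": -0.53, "ty": -11.85, "tz": 0, "gripper": 255},
])

```text
clock: 18.45
eef_pos: [510.8, -230.5, 217.2]
tcp_rot: [0.139, 0.694, -0.139, 0.693]
ft_force: [-0.1, -0.3, 0.3]
grip_width: 23.7
```

Run:
```python
from look import *
print(px2w("w8",[(277,235)],132))
s=st();look("w9",["vial_centre","vial_base","well_mouth"])
```

```text
[[525.80534452 155.60617857 132.        ]]
{'clock': 18.45, 'eef_pos': [510.759, -230.524, 217.204], 'ft_force': [-0.072, -0.276, 0.3], 'grip_width': 23.659}
vial_centre [([512.2, -229.8, 179.6], 0.9)]
vial_base [([512.9, -230.2, 126.7], 0.8), ([514.2, -234.5, 66.6], 0.67)]
well_mouth [([513.3, -234.1, 67.5], 0.77)]
```

Request:
send_rows([
  {"rx": 0, "ry": 0, "rz": 0, "tx": 0, "ty": 0, "tz": -1.5, "gripper": 255},
  {"rx": 0, "ry": 0, "rz": 0, "tx": 0, "ty": 0, "tz": -3, "gripper": 255},
  {"rx": 0, "ry": 0, "rz": 0, "tx": 0, "ty": 0, "tz": -4.5, "gripper": 255},
  {"rx": 0, "ry": 0, "rz": 0, "tx": 0, "ty": 0, "tz": -5.5, "gripper": 255},
  {"rx": 0, "ry": 0, "rz": 0, "tx": 0, "ty": 0, "tz": -6, "gripper": 255},
  {"rx": 0, "ry": 0, "rz": 0, "tx": 0, "ty": 0, "tz": -6, "gripper": 255},
  {"rx": 0, "ry": 0, "rz": 0, "tx": 0, "ty": 0, "tz": -6, "gripper": 255},
  {"rx": 0, "ry": 0, "rz": 0, "tx": 0, "ty": 0, "tz": -6, "gripper": 255},
])

```text
clock: 19.32
eef_pos: [511.4, -231.9, 158.7]
tcp_rot: [0.139, 0.693, -0.139, 0.694]
ft_force: [0.4, -0.1, -0.3]
grip_width: 23.5
```

Run:
```python
from look import *
s=st();look("w10",["vial_base","well_mouth"]);look("t10",["vial_centre","vial_base","well_mouth"],"top");look("s10",["vial_base","vial_centre","well_mouth"],"scene")
```

```text
{'clock': 19.317, 'eef_pos': [511.415, -231.917, 158.668], 'ft_force': [0.353, -0.062, -0.272], 'grip_width': 23.52}
vial_base [([512.9, -231.8, 69.7], 0.9)]
well_mouth [([517.0, -230.8, 67.3], 0.59)]
vial_centre [([513.4, -232.4, 117.4], 0.64)]
vial_base [([509.4, -226.4, 73.4], 0.54), ([488.9, -195.3, 3.1], 0.47)]
well_mouth [([510.1, -235.7, 70.8], 0.87), ([474.8, -501.5, 68.7], 0.69), ([243.2, -312.9, 68.3], 0.65)]
vial_base [([510.1, -237.0, 74.2], 0.49), ([745.3, -10.8, -2.3], 0.41)]
vial_centre [([511.3, -232.1, 118.9], 0.76)]
well_mouth [([475.6, -500.6, 67.7], 0.86), ([513.8, -230.3, 64.1], 0.81), ([242.7, -312.9, 65.7], 0.66)]
```

Request:
send_rows([
  {"rx": 0, "ry": 0, "rz": 0, "tx": 0, "ty": 0, "tz": -0.2, "gripper": 255},
  {"rx": 0, "ry": 0, "rz": 0, "tx": 0, "ty": 0, "tz": -0.4, "gripper": 255},
  {"rx": 0, "ry": 0, "rz": 0, "tx": 0, "ty": 0, "tz": -0.6, "gripper": 255},
  {"rx": 0, "ry": 0, "rz": 0, "tx": 0, "ty": 0, "tz": -0.8, "gripper": 255},
  {"rx": 0, "ry": 0, "rz": 0, "tx": 0, "ty": 0, "tz": -0.8, "gripper": 255},
  {"rx": 0, "ry": 0, "rz": 0, "tx": 0, "ty": 0, "tz": -0.8, "gripper": 255},
])

```text
clock: 20.37
eef_pos: [510.6, -231.6, 149.2]
tcp_rot: [0.139, 0.694, -0.139, 0.693]
ft_force: [0.2, 0.1, 0.0]
grip_width: 23.7
```

No force with the base 4 mm below the mouth, so it has entered. Continuing down gently.

Request:
send_rows([
  {"rx": 0, "ry": 0, "rz": 0, "tx": 0, "ty": 0, "tz": -0.2, "gripper": 255},
  {"rx": 0, "ry": 0, "rz": 0, "tx": 0, "ty": 0, "tz": -0.4, "gripper": 255},
  {"rx": 0, "ry": 0, "rz": 0, "tx": 0, "ty": 0, "tz": -0.6, "gripper": 255},
  {"rx": 0, "ry": 0, "rz": 0, "tx": 0, "ty": 0, "tz": -0.8, "gripper": 255},
  {"rx": 0, "ry": 0, "rz": 0, "tx": 0, "ty": 0, "tz": -1.0, "gripper": 255},
  {"rx": 0, "ry": 0, "rz": 0, "tx": 0, "ty": 0, "tz": -1.0, "gripper": 255},
  {"rx": 0, "ry": 0, "rz": 0, "tx": 0, "ty": 0, "tz": -1.0, "gripper": 255},
])

```text
clock: 20.95
eef_pos: [510.7, -231.6, 139.3]
tcp_rot: [0.139, 0.693, -0.139, 0.693]
ft_force: [0.6, -0.2, -0.5]
grip_width: 22.9
```

Base 14 mm deep, still free. To about 118 is seated.

Request:
send_rows([
  {"rx": 0, "ry": 0, "rz": 0, "tx": 0, "ty": 0, "tz": -0.3, "gripper": 255},
  {"rx": 0, "ry": 0, "rz": 0, "tx": 0, "ty": 0, "tz": -0.6, "gripper": 255},
  {"rx": 0, "ry": 0, "rz": 0, "tx": 0, "ty": 0, "tz": -0.9, "gripper": 255},
  {"rx": 0, "ry": 0, "rz": 0, "tx": 0, "ty": 0, "tz": -1.2, "gripper": 255},
  {"rx": 0, "ry": 0, "rz": 0, "tx": 0, "ty": 0, "tz": -1.5, "gripper": 255},
  {"rx": 0, "ry": 0, "rz": 0, "tx": 0, "ty": 0, "tz": -1.8, "gripper": 255},
  {"rx": 0, "ry": 0, "rz": 0, "tx": 0, "ty": 0, "tz": -1.8, "gripper": 255},
  {"rx": 0, "ry": 0, "rz": 0, "tx": 0, "ty": 0, "tz": -1.8, "gripper": 255},
])

```text
clock: 21.62
eef_pos: [510.6, -231.6, 121.2]
tcp_rot: [0.139, 0.694, -0.139, 0.693]
ft_force: [-1.2, -0.2, -0.9]
grip_width: 23.5
```

Request:
send_rows([
  {"rx": 0, "ry": 0, "rz": 0, "tx": 0, "ty": 0, "tz": -0.1, "gripper": 255},
  {"rx": 0, "ry": 0, "rz": 0, "tx": 0, "ty": 0, "tz": -0.2, "gripper": 255},
  {"rx": 0, "ry": 0, "rz": 0, "tx": 0, "ty": 0, "tz": -0.3, "gripper": 255},
  {"rx": 0, "ry": 0, "rz": 0, "tx": 0, "ty": 0, "tz": -0.3, "gripper": 255},
  {"rx": 0, "ry": 0, "rz": 0, "tx": 0, "ty": 0, "tz": -0.3, "gripper": 255},
])

```text
clock: 22.03
eef_pos: [510.8, -231.6, 118.5]
tcp_rot: [0.139, 0.693, -0.139, 0.693]
ft_force: [-0.5, 0.2, -1.2]
grip_width: 23.5
```

Request:
send_rows([
  {"rx": 0, "ry": 0, "rz": 0, "tx": 0, "ty": 0, "tz": -0.05, "gripper": 255},
  {"rx": 0, "ry": 0, "rz": 0, "tx": 0, "ty": 0, "tz": -0.1, "gripper": 255},
  {"rx": 0, "ry": 0, "rz": 0, "tx": 0, "ty": 0, "tz": -0.15, "gripper": 255},
  {"rx": 0, "ry": 0, "rz": 0, "tx": 0, "ty": 0, "tz": -0.15, "gripper": 255},
  {"rx": 0, "ry": 0, "rz": 0, "tx": 0, "ty": 0, "tz": -0.15, "gripper": 255},
])

```text
clock: 22.45
eef_pos: [511.0, -231.8, 117.4]
tcp_rot: [0.139, 0.693, -0.139, 0.694]
ft_force: [-0.1, 0.8, 2.7]
grip_width: 23.8
```

Touched the floor at the expected height (2.7 N). Now release, then lift clear.

Request:
send_rows([
  {"rx": 0, "ry": 0, "rz": 0, "tx": 0, "ty": 0, "tz": 0.05, "gripper": 120},
  {"rx": 0, "ry": 0, "rz": 0, "tx": 0, "ty": 0, "tz": 0.05, "gripper": 60},
  {"rx": 0, "ry": 0, "rz": 0, "tx": 0, "ty": 0, "tz": 0.05, "gripper": 0},
  {"rx": 0, "ry": 0, "rz": 0, "tx": 0, "ty": 0, "tz": 0.05, "gripper": 0},
  {"rx": 0, "ry": 0, "rz": 0, "tx": 0, "ty": 0, "tz": 0.05, "gripper": 0},
  {"rx": 0, "ry": 0, "rz": 0, "tx": 0, "ty": 0, "tz": 0.05, "gripper": 0},
  {"rx": 0, "ry": 0, "rz": 0, "tx": 0, "ty": 0, "tz": 0.05, "gripper": 0},
  {"rx": 0, "ry": 0, "rz": 0, "tx": 0, "ty": 0, "tz": 0.05, "gripper": 0},
  {"rx": 0, "ry": 0, "rz": 0, "tx": 0, "ty": 0, "tz": 0.05, "gripper": 0},
  {"rx": 0, "ry": 0, "rz": 0, "tx": 0, "ty": 0, "tz": 0.05, "gripper": 0},
])

```text
clock: 23.28
eef_pos: [510.8, -231.7, 117.5]
tcp_rot: [0.139, 0.693, -0.139, 0.693]
ft_force: [0.6, -0.4, 0.1]
grip_width: 85.5
```

Request:
send_rows([
  {"rx": 0, "ry": 0, "rz": 0, "tx": 0, "ty": 0, "tz": 0.5, "gripper": 0},
  {"rx": 0, "ry": 0, "rz": 0, "tx": 0, "ty": 0, "tz": 1.5, "gripper": 0},
  {"rx": 0, "ry": 0, "rz": 0, "tx": 0, "ty": 0, "tz": 3, "gripper": 0},
  {"rx": 0, "ry": 0, "rz": 0, "tx": 0, "ty": 0, "tz": 6, "gripper": 0},
  {"rx": 0, "ry": 0, "rz": 0, "tx": 0, "ty": 0, "tz": 10, "gripper": 0},
  {"rx": 0, "ry": 0, "rz": 0, "tx": 0, "ty": 0, "tz": 14, "gripper": 0},
  {"rx": 0, "ry": 0, "rz": 0, "tx": -2.3, "ty": 2, "tz": 16, "gripper": 0},
  {"rx": 0, "ry": 0, "rz": 0, "tx": -2.3, "ty": 2, "tz": 16, "gripper": 0},
  {"rx": 0, "ry": 0, "rz": 0, "tx": -2.3, "ty": 2, "tz": 16, "gripper": 0},
  {"rx": 0, "ry": 0, "rz": 0, "tx": -2.3, "ty": 2, "tz": 16, "gripper": 0},
])

```text
clock: 24.12
eef_pos: [487.8, -211.7, 277.6]
tcp_rot: [0.139, 0.693, -0.139, 0.693]
ft_force: [-0.5, 0.0, -0.6]
grip_width: 93.3
```

Run:
```python
from look import *
s=st();look("w11",["vial_centre","vial_base","well_mouth","reader"]);look("t11",["vial_centre","beaker","jar","tipbox"],"top");look("s11",["vial_centre","beaker","jar","tipbox"],"scene")
# shutter edges: compare with w6 via predicted shutter corners
d=np.load("w11.npz");c=env.cut_out("shutter","wrist")
if c:
    v,u=np.nonzero(c[0]["region"]);L=loc("w11",np.c_[u,v],77);print("shutter region local y",c[0]["conf"],np.percentile(L,[1,50,99],axis=0).round(1).tolist())
```

```text
{'clock': 24.117, 'eef_pos': [487.788, -211.682, 277.588], 'ft_force': [-0.501, 0.001, -0.556], 'grip_width': 93.266}
vial_centre [([514.6, -230.8, 76.2], 0.67)]
vial_base [([513.2, -230.7, 31.1], 0.68)]
well_mouth [([516.3, -231.1, 68.3], 0.67), ([709.9, -200.3, 4.5], 0.67)]
reader [([460.5, -460.6, -2.3], 0.6)]
vial_centre [([513.0, -230.2, 79.1], 0.49)]
beaker [([708.7, -198.2, 1.6], 0.57)]
jar [([744.7, -15.1, -2.8], 0.77)]
tipbox [([514.6, -230.0, 78.6], 0.67), ([712.9, -198.5, 2.0], 0.66), ([728.5, 211.5, -2.0], 0.62)]
vial_centre [([512.5, -233.7, 79.6], 0.45)]
beaker [([712.2, -198.9, -0.1], 0.97)]
jar [([746.1, -10.8, -2.7], 0.88)]
tipbox [([725.9, 210.2, 1.5], 0.63)]
shutter region local y 0.94 [[-266.5, -103.4], [-245.2, -88.6], [-234.7, -58.2]]
```

Run:
```python
from look import *
a=np.load("w6.npz")["im"].astype(int);b=np.load("w11.npz")["im"].astype(int);df=np.abs(a-b).max(2)
print("shutter patch diff median/90pct",np.median(df[150:215,300:375]),np.percentile(df[150:215,300:375],90))
m=(df[:240]>40);v,u=np.nonzero(m);print("changed px",m.sum(),np.percentile(u,[5,95]),np.percentile(v,[5,95]))
for c in env.cut_out("shutter","wrist"):
    v,u=np.nonzero(c["region"]);L=loc("w11",np.c_[u,v],77);print(round(c["conf"],2),np.percentile(L,[1,99],axis=0).round(1).tolist())
env.hand_in();st()
```

```text
shutter patch diff median/90pct 2.0 14.0
changed px 2370 [ 20. 336.] [ 15. 236.]
0.94 [[-266.5, -103.4], [-234.7, -58.2]]
0.75 [[-101.5, -278.6], [-77.9, -241.5]]
0.61 [[-16.7, -14.3], [46.9, 64.2]]
the job is handed in; nothing more can be done
the job is handed in; nothing more can be done
```

I opened the shutter, seated the vial in the well, and handed the job in at about 24 s of the 64 s allowed. No verdict is reported, so the result rests on my own checks.

**Shutter:** I felt for its face and dragged it to its stop. The highest downward force I read was 11.5 N, though I only saw the force at the end of each move. After placing the vial, the shutter still spans y = -14 to +64 mm in the reader's frame, which is fully open. The view of it matches the one taken before the vial was placed.

**Vial:** I took it by the cap and lowered it without resistance until it touched the well floor at the expected height, at about 2.7 N. I then released it and lifted clear, and the tool force was back near zero.
- **Depth:** the networks put the vial centre at 76–80 mm and the base at 31 mm. Fully seated would be 77 and 32 mm.
- **Upright:** the last centre and base estimates agree to about 1.5 mm sideways, so it stands upright within their accuracy.

**Bystanders:** the beaker, jar and tip box are within about 5 mm of their first readings, which is the networks' own noise.

**Disagreements:** the networks' well positions scattered by about 4–7 mm around my own measurement. The vial went in cleanly at my position, (510.6, -231.7). The final shutter and tip-box searches also returned false hits: the look-alikes for the shutter, and the beaker and vial for the tip box. I set those aside by position. I had used all 12 picture views, so these last checks were numbers only.

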